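# Hold the cast lever level over the drilling jig

## Robot

A 6-joint arm with a two-finger parallel gripper is mounted at the origin on a cart in front of the work surface, level with it; the furniture and walls round the work are solid. World frame = base frame: x ahead of the robot, y to its left, z up, the work surface at z = 0. Lengths are in m, angles in rad, forces in N, time in s.
With the tool pointing down it reaches from about 0.375 to 0.975 m from the base axis. Payload 3.8 kg.
Tool frame: the origin (TCP) lies midway between the tips of the shut fingers; the grasp point (between the pads) lies 19 mm behind it; z points along the fingers, y is the direction in which the jaws open and shut (so a half turn about z gives the same grasp; the last joint's range is limited). The gripper opens to 85 mm and grips with 20 to 120 N. Pads are 22 mm wide; open, the fingers measure 114 mm over their backs; the gripper's body (76 mm by 85 mm) begins 54 mm behind the grasp point. The pads swing forward as they close: fully open they stand 13 mm farther back than shut.
Start: joints at [1.201, 0.264, 1.604, -0, 1.274, -0.037], TCP at [0.221, 0.638, 0.231] pointing down, gripper open.
Joint ranges: [-2.63, 2.63], [-0.94, 2.18], [0.31, 2.57], [-1.31, 4.45], [0, 2.66], [-2.55, 2.55]. Speed limits (rad/s): [2.57, 2.57, 3.14, 3.14, 3.14, 3.14].

## Interface

Orientations are given as a rotation vector (axis times angle).
In Python, from workcell import bot gives the robot as it stands.
- The arm moves only by the tool drive_tool, never from a script. Its argument "steps" is a list of rows, each a list of 2 entries, a list of its own where there are three numbers: the shift along the tool's x, y, z in mm, then the turn about the tool's z in degrees. In form: [[[dx, dy, dz], twist], ...]. A call has 1 to 8 rows; each row shifts and turns the commanded pose from where the row before left it, along the tool's axes as they then stand; what a row does not reach is not made up. A row lasts 1/12 s, in which the tool goes at most 41.7 mm and 7.16 degrees, less where a joint would pass 70% of its speed; a pose out of reach is approached as far as the arm can. A call is refused whole if a number of a shift passes 41.7 or a number of a turn 7.16, either way. A call with a gripper value outside its range is refused whole. "jaw" is the opening, from 0 (shut) to 1 (fully open), set as the call begins (left out, the last holds). The fingers move at their own pace and stop on an object; "force" is the grip in N (left out, the last holds). Time passes only in rows, so rows that do not move let the fingers close. It gives the time, the measured TCP pose, the force and the opening at its end, in the units of the state.
- bot.read_state(): the state, without advancing time (a new reading comes with each control period).
- bot.read_camera(name): name is "scene" or "top"; returns the picture (420x560x3 uint8, red, green, blue); there is no depth.
- bot.camera_info(name): a dict with "fx", "fy", "cx", "cy" (pixels), "position" and "attitude" of the camera in the world. Camera axes: x right, y down, z forward; pixel columns grow to the right and rows downward; lengths in m; the calibration is good to about 2 mm. A picture is of the moment at which its call begins. camera_info takes no time and is no camera call.
- bot.finish_job(): hands the job in, once; it reports no verdict.
The state is a dict: "time": time; "q": joint angles; "joint_vel": joint speeds; "joint_torque": joint torques, N m; "tool_pos": TCP position; "tcp_rot": TCP orientation; "wrist_force": force on the tool from outside, world axes, zero at the start; "torque": the same for the moment, N m; "width": opening from 0.0 (shut) to 1.0 (fully open).
Only numpy, scipy, OpenCV 4.12 (cv2) and the standard library are available. Lean on these libraries where they do the work, as an engineer would, in place of code of your own. Each camera call takes 0.05 s, during which the arm holds its last target.

## Task

The brass lever casting goes onto the drilling jig next: if the jig's swing strap lies over the place where the lever's arm will come, swing it aside first. Then pick up the lever at its balance point and hold it level above the jig, two to four centimetres clear of the locating pin, with the bore straight above the pin and the arm in line with the cradle, so that I can wipe the pin and guide the casting down. Do not knock the casting against the jig, leave the other things on the bench where they are, and finish while still holding it there, without letting go.

Things in the scene. Friction and masses are not known exactly. Their poses are not given: they have to be found in the camera images.
- lever_balance (a point): Balance point (centre of mass from above) of the loose brass lever, one 0.63 kg casting, mid-width and mid-height of its arm. Arm here 18.5 mm wide, sides upright, 16 mm thick (widths: 20 mm at the hub, 15 at the eye). +x from hub to eye, +z up. Bore axis at x -55 mm, hub edge -33, root webs end -22, eye +123. It starts flat on the bench, this point 20 mm up, arm underside 12 mm up.
- lever_bore (a point): Centre of the underside of the lever's heavy round hub (44 mm across, 38 mm tall), on the axis of its upright 18 mm bore; 55 mm from the balance point and 20 mm lower. Axes as for the lever.
- lever_eye (a point): Middle of the small eye (26 mm across, 30 mm tall) at the lever's far end, 178 mm from the bore axis along +x, 15 mm above the plane of the hub's underside. Axes as for the lever.
- jig_pin (a point): Top of the steel locating pin (14 mm across), 60 mm above the jig's underside, near one end of the drilling jig fixed on the left bench (whose top is 6 mm higher than the right one's): an aluminium plate 245x112x15 mm, x -41 to +205 mm, 56 mm to each side of the pin. Axes: +x from pin to cradle, the way the lever's arm has to point; +y to the side of the swing strap's post; +z up.
- jig_cradle (a point): Middle of the jig's open-topped arm cradle, level with the tops of its two cheeks, 50 mm above the jig's underside; 138 mm from the pin along the jig's +x. Block 30 mm long, 56 mm wide, gap between the cheeks 26 mm, floor of the gap 36 mm above it. Axes as for the jig.
- strap_pivot (a point): Pivot of the jig's swing strap, on the upright post's axis, at x 100, y 36 mm from the pin in the jig's axes, 65 mm above the jig's underside. Axes as for the jig.
- strap_knob (a point): Middle of the upright black round knob (19 mm across, 22 mm tall) of the strap's clamp screw, 36 mm from the pivot's axis, 81 mm above the jig's underside. It stands on the dark steel strap, whose upper face is 70 mm and whose knob top is 92 mm above it. Strap 20 mm wide, 8 mm thick, reaching 51 mm from the pivot's axis.
- strap (a joint): Swing angle (rad, grows counter-clockwise from above). At 0 the strap points along the jig's -y, across the place of the lever's arm; at 1.57 along the jig's +x, beside it; stop at 2.4. From 1.2 on none of it lies over the arm's place. Light friction (under 2 N at the knob); stays where left. Starts anywhere from 0 to 2.35.
- moulds: Bystander: brown rubber mould block lying flat on the bench, 50x77x22 mm. Origin at the centre of its underside.
- alcohol: Bystander: round glass dispensing bottle with a steel cap, 66 mm across, 108 mm tall. Origin at the centre of its underside.
- flux: Bystander: small square white bottle with a ribbed cap, 46x46x71 mm. Origin at the centre of its underside.
- cutters: Bystander: side cutters with blue handles lying flat, 60x105x12 mm. Origin at the centre of its underside.
- tape: Bystander: roll of white tape lying flat, 58 mm across, 24 mm high. Origin at the centre of its underside.

How it is judged:
On the way:
1. the lever is lifted clear of the bench at its balance point, level (contact force between lever and the fingers above 2 N and horizontal distance between the grasp point and lever_balance below 0.018 m and height (world z) of lever_bore above 0.03 m and height (world z) of lever_eye above 0.045 m and angle between lever_balance's own z axis and vertical below 0.12 rad), for 0.2 s.
At the end, for the whole second after the job is handed in: Gripped within 18 mm of its balance point, at rest, level within 4 degrees; bore within 10 mm of the pin axis, hub underside 12 to 50 mm above the pin top; arm towards the cradle, eye within 15 mm of the centre line; not touching the jig; strap beyond 1.15 rad (contact force between lever and the fingers above 2 N and horizontal distance between the grasp point and lever_balance below 0.018 m and value of joint strap above 1.15 rad and angle between lever_balance's own z axis and vertical below 0.07 rad and horizontal distance between lever_bore and jig_pin below 0.01 m and z of lever_bore in the frame of jig_pin between 0.012 and 0.05 m and x of lever_eye in the frame of jig_pin above 0.16 m and y of lever_eye in the frame of jig_pin between -0.015 and 0.015 m and contact force between lever and jig below 0.1 N and linear speed of lever below 0.02 m/s and angular speed of lever below 0.15 rad/s); the arm keeps its last pose, push and grip.
It fails at once if the lever is knocked against the jig (over 6 N) (contact force between lever and jig above 6 N).
It fails at once if a bystander is shifted by more than 25 mm (distance of any of moulds, alcohol, flux, cutters, tape from where it was at the start of the episode above 0.025 m).
It also fails if it takes over 54 s, if anything falls off the work surface, if the arm or the gripper's body presses on something with over 40 N, if the wrist force passes 120 N, or if a joint passes its speed limit or range.

## Working session

There is one attempt and no reset: what is moved stays moved. The work goes in short steps, Python scripts to look and compute and a tool call to move; the robot and the scene stay as the last step left them, time stands still between calls to the robot, and variables do not carry over. Pictures are saved under pics/ and viewed, and the job is handed in when it is done.

Besides the shell and the picture viewer there is one more tool, called by a JSON object that holds its "fn" and its "kwargs". drive_tool: Moves the arm, as the interface text tells. Its arguments: {"type":"object","properties":{"steps":{"type":"array","items":{"type":"array"}},"jaw":{"type":"number"},"force":{"type":"number"}},"required":["steps"]}

```bash
mkdir -p pics; ls; cat > h.py <<'E'
from workcell import bot
import numpy as np, cv2
from scipy.spatial.transform import Rotation as R
def cam(n):
    i=bot.camera_info(n); a=np.array(i['attitude'],float)
    if a.shape==(3,3): M=a
    elif a.size==3: M=R.from_rotvec(a).as_matrix()
    else: M=R.from_quat(a).as_matrix()
    return i,M,np.array(i['position'])
def ray(n,u,v,z):
    i,M,p=cam(n); d=M@np.array([(u-i['cx'])/i['fx'],(v-i['cy'])/i['fy'],1]); return p+d*(z-p[2])/d[2]
def proj(n,P):
    i,M,p=cam(n); c=M.T@(np.array(P)-p); return np.array([i['fx']*c[0]/c[2]+i['cx'],i['fy']*c[1]/c[2]+i['cy']])
def snap(n,f):
    im=bot.read_camera(n); cv2.imwrite('pics/'+f,im[:,:,::-1]); return im
E
python3 - <<'E'
from h import *
for n in('scene','top'): print(bot.camera_info(n)); snap(n,n+'0.png')
print(bot.read_state())
E
```

```text
pics
{'fx': 447.1666219412519, 'fy': 447.1666219412519, 'cx': 283.8895965443718, 'cy': 212.04073813925234, 'position': array([-0.29731182, -0.71223558,  0.90561506]), 'attitude': array([-2.04942843,  0.92797748, -0.48792797])}
{'fx': 480.6554091847071, 'fy': 480.6554091847071, 'cx': 275.72589420454455, 'cy': 212.8093499436061, 'position': array([0.36423835, 0.01305266, 1.69445703]), 'attitude': array([-2.16445599,  2.17589753, -0.13373755])}
{'time': 0.1, 'q': array([ 1.20112227e+00,  2.64701673e-01,  1.60526610e+00, -1.45017428e-05,
        1.27369971e+00, -3.69099693e-02]), 'joint_vel': array([ 0.00161615, -0.00314715, -0.00249222,  0.00048374,  0.00142311,
        0.00066089]), 'joint_torque': array([-4.39614423e-04, -5.16705751e+01, -3.68592060e+01, -9.57191651e-05,
        6.10290430e-03, -1.60578418e-05]), 'tool_pos': array([0.22026219, 0.63733806, 0.23005497]), 'tcp_rot': array([-0.52022228, -3.09780833,  0.003196  ]), 'wrist_force': array([0.09277891, 0.04593197, 0.07655692]), 'torque': array([-0.00282758,  0.00014888, -0.0618183 ]), 'width': 0.9996814641942116}
```

View pics/scene0.png

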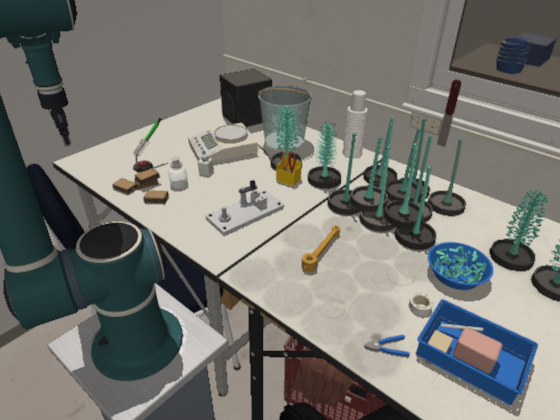

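View pics/top0.png

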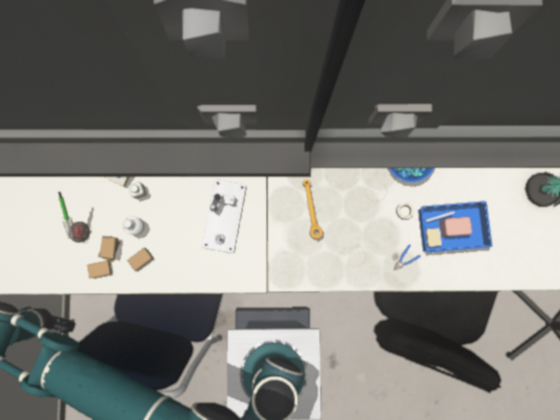

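The scene view shows the jig at about (245,210) and the brass lever from hub (310,262) to eye (336,232). In the top view the jig is at (225,215) and the lever runs from hub (316,232) to eye (307,184). I'll zoom in on both.

```bash
python3 - <<'E'
from h import *
a=cv2.imread('pics/scene0.png'); b=cv2.imread('pics/top0.png')
A=cv2.resize(a[165:285,195:355],(800,600),interpolation=cv2.INTER_CUBIC)
B=cv2.resize(b[165:265,190:340],(750,500),interpolation=cv2.INTER_CUBIC)
cv2.imwrite('pics/za.png',A);cv2.imwrite('pics/zb.png',B)
for n,im in(('scene',a),('top',b)):
    h=cv2.cvtColor(im,cv2.COLOR_BGR2HSV); m=cv2.inRange(h,(10,140,90),(25,255,255))
    k,l,s,c=cv2.connectedComponentsWithStats(m)
    for j in range(1,k):
        if s[j,4]>60: print(n,s[j],c[j])
E
```

```text
scene [276 151  26  35 537] [288.39292365 170.7839851 ]
scene [303 226  37  46 439] [318.         251.33485194]
top [304 181  18  57 200] [312.19 213.19]
```

View pics/za.png

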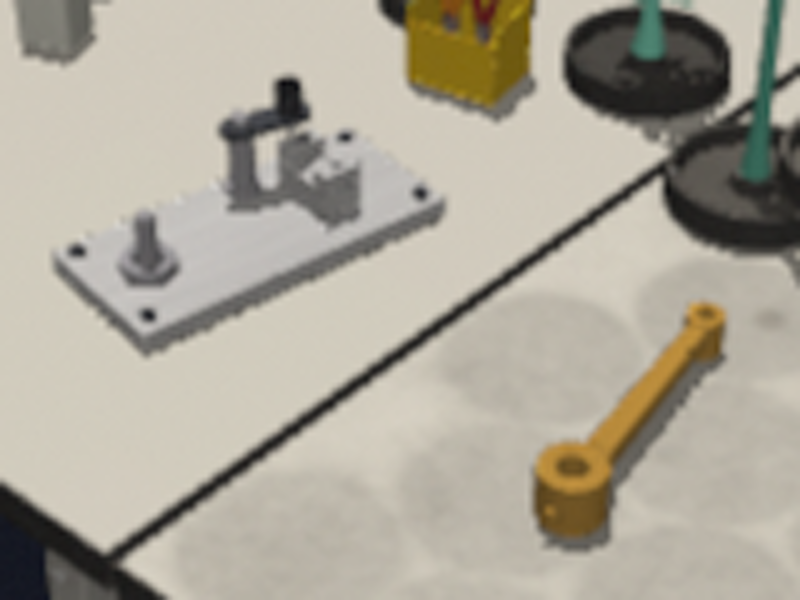

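View pics/zb.png

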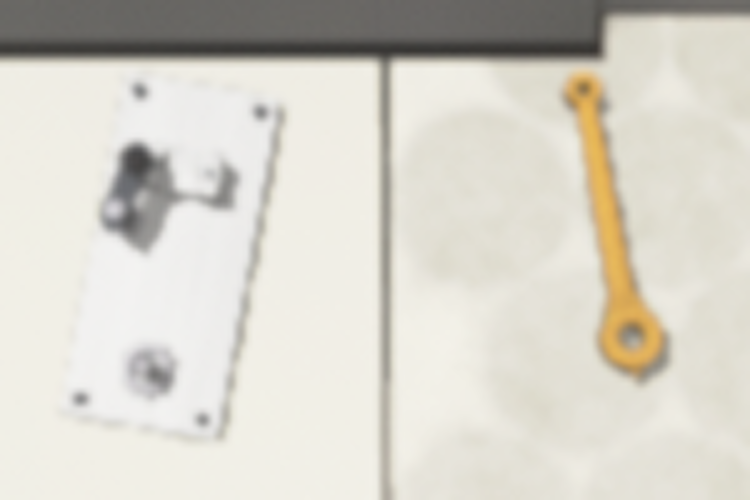

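```bash
python3 - <<'E'
from h import *
def S(u,v,z): return ray('scene',195+(u+.5)/5-.5,165+(v+.5)/5-.5,z)
def T(u,v,z): return ray('top',190+(u+.5)/5-.5,165+(v+.5)/5-.5,z)
p=lambda n,x:print(n,np.round(x,4))
holes=np.array([T(*c,.021) for c in((139,91),(261,112),(80,399),(203,420))])
p('holesT',holes); ax=holes[0]-holes[2]+holes[1]-holes[3]; p('yaw',np.arctan2(ax[1],ax[0])); p('centreT',holes.mean(0))
hs=np.array([S(*c,.021) for c in((345,136),(420,193),(78,250),(148,315))]);p('holesS',hs);p('centreS',hs.mean(0))
a2=hs[0]-hs[2]+hs[1]-hs[3];p('yawS',np.arctan2(a2[1],a2[0]))
for nm,c,ax in(('T',holes.mean(0),ax),('S',hs.mean(0),a2)):
    x=ax/np.linalg.norm(ax); y=np.array([-x[1],x[0],0])
    p('pin pred '+nm,c-x*.082); p('pivot pred',c+x*.018+y*.036); p('cradle',c+x*.056)
p('pinS',S(147,214,.066)); p('pinT',T(152,371,.066))
p('knobS',S(288,84,.098));p('knobT',T(135,155,.098))
p('pivS',S(234,126,.076));p('pivT',T(115,208,.076))
p('boreS',S(572,466,.038));p('boreT',T(631,335,.038))
p('eyeS',S(706,314,.030));p('eyeT',T(583,89,.030))
E
```

```text
holesT [[0.6576 0.1967 0.021 ]
 [0.6423 0.1107 0.021 ]
 [0.4411 0.2359 0.021 ]
 [0.4261 0.1506 0.021 ]]
yaw -0.1808
centreT [0.5418 0.1735 0.021 ]
holesS [[0.6634 0.1968 0.021 ]
 [0.6465 0.1108 0.021 ]
 [0.4466 0.2353 0.021 ]
 [0.43   0.1503 0.021 ]]
centreS [0.5466 0.1733 0.021 ]
yawS -0.1781
pin pred T [0.4611 0.1882 0.021 ]
pivot pred [0.566  0.2057 0.021 ]
cradle [0.5969 0.1634 0.021 ]
pin pred S [0.4659 0.1878 0.021 ]
pivot pred [0.5707 0.2055 0.021 ]
cradle [0.6018 0.1634 0.021 ]
pinS [0.4639 0.1834 0.066 ]
pinT [0.4577 0.1815 0.066 ]
knobS [0.6001 0.1887 0.098 ]
knobT [0.6007 0.1906 0.098 ]
pivS [0.5627 0.2035 0.076 ]
pivT [0.5677 0.2063 0.076 ]
boreS [ 0.4828 -0.1499  0.038 ]
boreT [ 0.4825 -0.1461  0.038 ]
eyeS [ 0.6586 -0.1197  0.03  ]
eyeT [ 0.6563 -0.1157  0.03  ]
```

```bash
python3 - <<'E'
from h import *
yaw=-.18; piv=np.array([.568,.2055])
for n,(u0,v0) in(('scene',(225,170)),('top',(200,185))):
    im=cv2.imread(f'pics/{n}0.png')
    g=cv2.resize(im[v0:v0+50,u0:u0+60],None,fx=10,fy=10,interpolation=cv2.INTER_CUBIC)
    for s,c in((1.1,(0,0,255)),(1.3,(0,255,0)),(1.5,(255,0,0))):
        a=yaw+s-np.pi/2
        u=proj(n,[piv[0]+.036*np.cos(a),piv[1]+.036*np.sin(a),.098]); cv2.circle(g,tuple(int(x) for x in (u-[u0,v0]+.5)*10),4,c,-1)
    u=proj(n,[*piv,.076]); cv2.circle(g,tuple(int(x) for x in (u-[u0,v0]+.5)*10),4,(255,0,255),-1)
    cv2.imwrite(f'pics/k{n}.png',g)
im=np.hstack([cv2.imread('pics/kscene.png'),cv2.imread('pics/ktop.png')]); cv2.imwrite('pics/k.png',cv2.resize(im,(800,333)))
E
```

```text
(no output)
```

View pics/k.png

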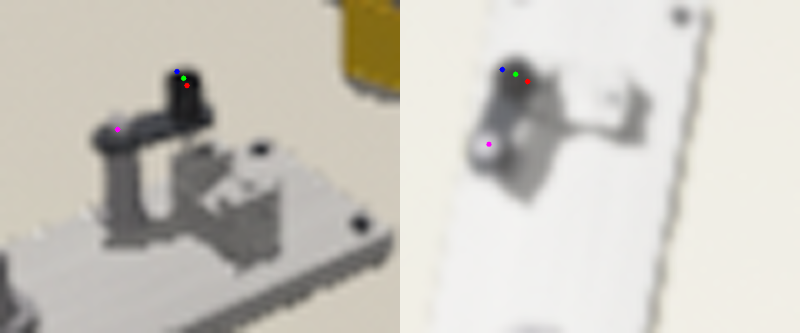

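The green marks (strap 1.3 rad) sit on the knob in both views, so the strap already lies beyond 1.2 rad, clear of the arm's place, and needs no swing. The bore-to-eye distance measures 177 mm against 178 given. Next I'll work out the move to the lever.

```bash
cat >> h.py <<'E'
def move(target,yaw_arm):
    s=bot.read_state(); M=R.from_rotvec(s['tcp_rot']).as_matrix()
    d=M.T@(np.array(target)-s['tool_pos'])*1000
    # twist about tool z (down): positive => world yaw negative
    ya=np.arctan2(M[1,1],M[0,1]); best=[]
    for k in(-1,1):
        dy=(yaw_arm+k*np.pi/2-ya+np.pi)%(2*np.pi)-np.pi; best.append(-np.degrees(dy))
    print('t',round(s['time'],2),'tcp',np.round(s['tool_pos'],4),'q',np.round(s['q'],3),'w',round(s['width'],3),'F',np.round(s['wrist_force'],1))
    print('tool x',np.round(M[:,0],3),'z',np.round(M[:,2],3),'shift mm',np.round(d,1),'twist deg',np.round(best,2))
E
python3 -c "
from h import *
move([.537,-.1387,.15],.172)"
```

```text
t 0.1 tcp [0.2203 0.6373 0.2301] q [ 1.201  0.265  1.605 -0.     1.274 -0.037] w 1.0 F [0.1 0.  0.1]
tool x [-0.945  0.327  0.   ] z [-0.001 -0.002 -1.   ] shift mm [-552.9 -629.8   81.3] twist deg [151.08 -28.92]
```

{"fn": "drive_tool", "kwargs": {"steps": [[[-10,-12,0],0],[[-23,-26,0],0],[[-23,-26,0],0],[[-23,-26,0],0],[[-23,-26,0],0],[[-23,-26,0],0],[[-23,-26,0],0],[[-23,-26,0],0]], "jaw": 1, "force": 60}}

```text
time: 0.77
tool_pos: [0.3188, 0.3969, 0.2308]
tcp_rot: [-0.52, -3.098, 0.001]
wrist_force: [0.3, 0.5, 0.6]
width: 0.997
```

{"fn": "drive_tool", "kwargs": {"steps": [[[-23,-26,0],0],[[-23,-26,0],0],[[-23,-26,0],0],[[-23,-26,0],0],[[-23,-26,0],0],[[-23,-26,0],0],[[-23,-26,0],0],[[-23,-26,0],0]]}}

```text
time: 1.43
tool_pos: [0.4246, 0.1403, 0.231]
tcp_rot: [-0.52, -3.098, 0.0]
wrist_force: [1.6, -0.5, 0.1]
width: 1.001
```

```bash
python3 -c "
from h import *
move([.537,-.1387,.15],.172)"
```

```text
t 1.43 tcp [0.4246 0.1403 0.231 ] q [ 0.263 -0.179  2.065  0.     1.256 -0.975] w 1.001 F [ 1.6 -0.5  0.1]
tool x [-0.945  0.327  0.   ] z [-0. -0. -1.] shift mm [-197.4 -227.    81. ] twist deg [151.09 -28.91]
```

{"fn": "drive_tool", "kwargs": {"steps": [[[-23,-26,4],0],[[-23,-26,10],0],[[-23,-26,10],0],[[-23,-26,10],0],[[-23,-26,10],0],[[-23,-26,10],0],[[-23,-26,10],0],[[-20,-23,8],0]]}}

```text
time: 2.1
tool_pos: [0.5287, -0.1129, 0.158]
tcp_rot: [-0.521, -3.097, 0.0]
wrist_force: [-0.2, 0.5, 0.2]
width: 0.999
```

{"fn": "drive_tool", "kwargs": {"steps": [[[0,0,0],-5],[[0,0,0],-6],[[0,0,0],-6],[[0,0,0],-6],[[0,0,0],-6],[[0,0,0],0]]}}

```text
time: 2.6
tool_pos: [0.5283, -0.1108, 0.1587]
tcp_rot: [0.275, -3.128, -0.001]
wrist_force: [0.1, -0.6, 0.1]
width: 1.002
```

```bash
python3 -c "
from h import *
move([.537,-.1387,.006],.172)
snap('top','t1.png');snap('scene','s1.png')
a=cv2.imread('pics/s1.png')[180:300,240:400];b=cv2.imread('pics/t1.png')[160:280,240:400]
cv2.imwrite('pics/c1.png',np.hstack([cv2.resize(x,(400,300),interpolation=cv2.INTER_CUBIC) for x in(a,b)]))"
```

```text
t 2.6 tcp [ 0.5283 -0.1108  0.1587] q [-0.253  0.068  1.97   0.     1.105 -1.999] w 1.002 F [ 0.1 -0.6  0.1]
tool x [-0.985 -0.175  0.001] z [-0.001  0.    -1.   ] shift mm [ -3.8 -29.  152.7] twist deg [-179.79    0.21]
```

View pics/c1.png

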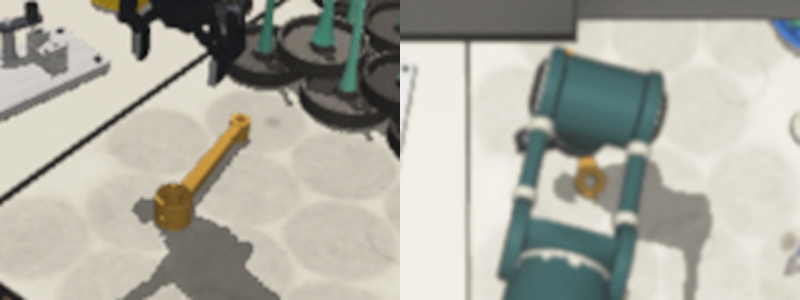

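The lever hasn't moved. In the left crop it lies at (173,205) to (240,122), with the jaws above and to its left. I'll move over it and descend.

{"fn": "drive_tool", "kwargs": {"steps": [[[-2,-14,0],0],[[-2,-15,5],0.2],[[0,0,20],0],[[0,0,25],0],[[0,0,25],0],[[0,0,20],0],[[0,0,12],0],[[0,0,0],0]]}}

```text
time: 3.37
tool_pos: [0.5353, -0.1389, 0.0487]
tcp_rot: [0.264, -3.125, -0.003]
wrist_force: [-1.1, 0.6, -0.4]
width: 0.994
```

```bash
python3 -c "
from h import *
move([.537,-.1387,.006],.172)
snap('scene','s2.png')
a=cv2.imread('pics/s2.png')[180:300,240:400]
cv2.imwrite('pics/c2.png',cv2.resize(a,(800,600),interpolation=cv2.INTER_CUBIC))"
```

```text
t 3.37 tcp [ 0.5353 -0.1389  0.0487] q [-0.299  0.223  2.022 -0.     0.902 -2.038] w 0.994 F [-1.1  0.6 -0.4]
tool x [-0.986 -0.167  0.006] z [-0.006  0.002 -1.   ] shift mm [-2.  -0.2 42.7] twist deg [179.79  -0.21]
```

View pics/c2.png

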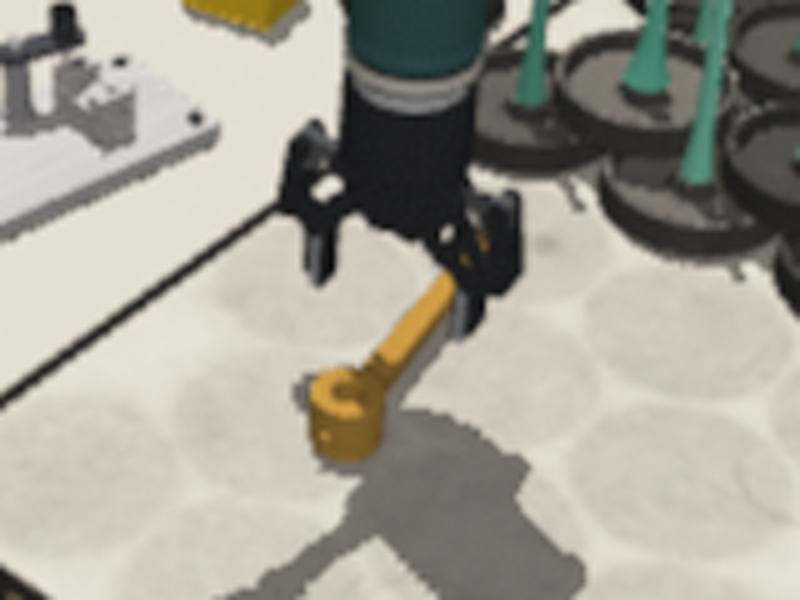

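The fingers straddle the arm, with tips at about (320,280) and (465,335). I'll descend the rest of the way and close.

{"fn": "drive_tool", "kwargs": {"steps": [[[-1,0,10],0],[[-1,0,15],0],[[0,0,12],0],[[0,0,5],0],[[0,0,0],0],[[0,0,0],0]]}}

```text
time: 3.92
tool_pos: [0.5398, -0.1384, 0.0103]
tcp_rot: [0.267, -3.13, 0.0]
wrist_force: [-0.1, 0.1, 0.5]
width: 1.003
```

{"fn": "drive_tool", "kwargs": {"steps": [[[0,0,0],0],[[0,0,0],0],[[0,0,0],0],[[0,0,0],0],[[0,0,0],0],[[0,0,0],0],[[0,0,0],0],[[0,0,0],0]], "jaw": 0, "force": 80}}

```text
time: 4.58
tool_pos: [0.54, -0.1387, 0.0109]
tcp_rot: [-0.267, 3.13, -0.001]
wrist_force: [-1.5, -0.3, 6.2]
width: 0.193
```

```bash
python3 -c "
from h import *
move([.537,-.1387,.006],.172)
snap('scene','s3.png')
a=cv2.imread('pics/s3.png')[180:300,240:400]
cv2.imwrite('pics/c3.png',cv2.resize(a,(800,600),interpolation=cv2.INTER_CUBIC))"
```

```text
t 4.58 tcp [ 0.54   -0.1387  0.0109] q [-0.296  0.281  2.036 -0.     0.825 -2.036] w 0.193 F [-1.5 -0.3  6.2]
tool x [-0.986 -0.169 -0.   ] z [ 0.001 -0.    -1.   ] shift mm [3.  0.5 4.9] twist deg [ 1.7989e+02 -1.1000e-01]
```

View pics/c3.png

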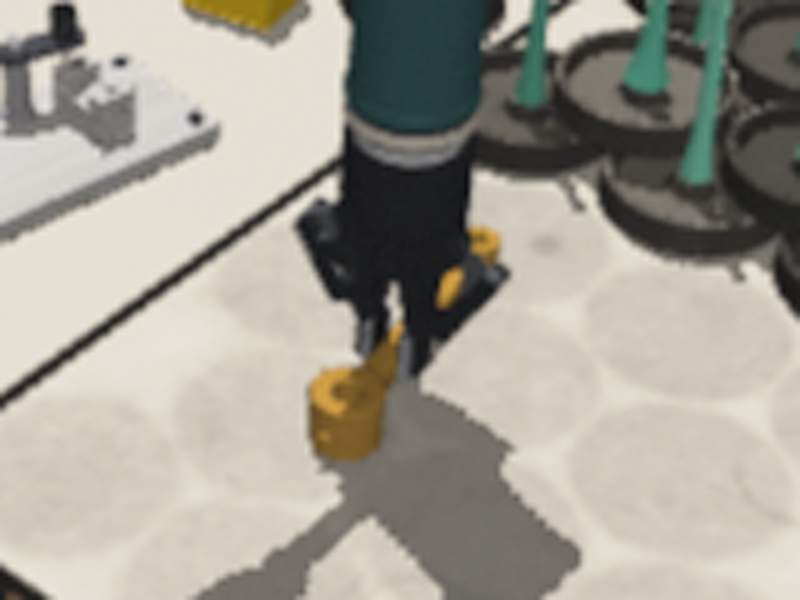

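The jaws are closed on the arm just behind the hub, with opening 0.193. I'll lift straight up.

{"fn": "drive_tool", "kwargs": {"steps": [[[0,0,0],0],[[0,0,-4],0],[[0,0,-8],0],[[0,0,-12],0],[[0,0,-14],0],[[0,0,-12],0],[[0,0,-6],0],[[0,0,0],0]], "force": 100}}

```text
time: 5.3
tool_pos: [0.5413, -0.1388, 0.0686]
tcp_rot: [-0.266, 3.127, -0.002]
wrist_force: [0.0, -1.1, -7.2]
width: 0.184
```

{"fn": "drive_tool", "kwargs": {"steps": [[[0,0,0],0],[[0,0,0],0],[[0,0,0],0]]}}

```text
time: 5.55
tool_pos: [0.5388, -0.1381, 0.0653]
tcp_rot: [0.266, -3.128, -0.001]
wrist_force: [0.4, -0.2, -7.9]
width: 0.188
```

```bash
python3 -c "
from h import *
move([.537,-.1387,.006],.172)
snap('scene','s4.png');snap('top','t4.png')
a=cv2.imread('pics/s4.png')[180:300,240:400];b=cv2.imread('pics/t4.png')[160:280,240:400]
cv2.imwrite('pics/c4.png',np.hstack([cv2.resize(x,(400,300),interpolation=cv2.INTER_CUBIC) for x in(a,b)]))"
```

```text
t 5.55 tcp [ 0.5388 -0.1381  0.0653] q [-0.296  0.204  2.009  0.     0.931 -2.036] w 0.188 F [ 0.4 -0.2 -7.9]
tool x [-0.986 -0.169  0.002] z [-0.002  0.001 -1.   ] shift mm [ 1.7 -0.4 59.3] twist deg [ 1.7988e+02 -1.2000e-01]
```

View pics/c4.png

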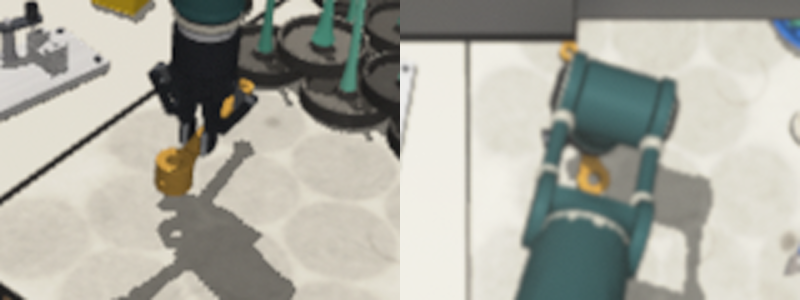

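```bash
python3 -c "
from h import *
for P in([.4815,-.1478,.0924],[.4815,-.1478,.0544],[.6565,-.117,.0844]): print(proj('scene',P),proj('top',P))
a=cv2.imread('pics/s4.png')[200:270,290:360]
cv2.imwrite('pics/c5.png',cv2.resize(a,(600,600),interpolation=cv2.INTER_CUBIC))"
```

```text
[309.05155271 243.24559575] [317.85683927 230.71668505]
[308.41269602 253.40863181] [316.7559703  231.53342452]
[336.15816034 213.53827349] [307.769932   179.56211771]
```

View pics/c5.png

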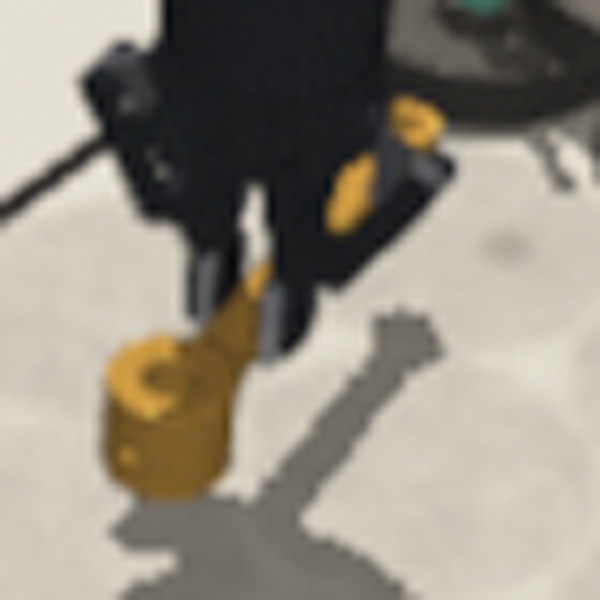

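The hub bore is at pixel (308.8,243.7) against a predicted (309.05,243.2), and the eye top is within 2 px of prediction, so the lever is held and level. Next I'll measure the pin more precisely in the first pictures.

```bash
python3 -c "
from h import *
o=[]
for n,u0,v0 in(('scene',208,200),('top',205,225)):
    g=cv2.resize(cv2.imread(f'pics/{n}0.png')[v0:v0+30,u0:u0+30],(390,390),interpolation=cv2.INTER_CUBIC)
    for P,c in(([.4635,.188,.066],(0,0,255)),([.4635,.188,.021],(0,255,0)),([.4635,.184,.066],(255,0,0)),([.4635,.184,.021],(255,255,0))):
        u=(proj(n,P)-[u0,v0]+.5)*13; print(n,P,u); cv2.circle(g,(int(u[0]),int(u[1])),3,c,-1)
    o.append(g)
cv2.imwrite('pics/pin.png',np.hstack(o))"
```

```text
scene [0.4635, 0.188, 0.066] [200.27956497  96.11601236]
scene [0.4635, 0.188, 0.021] [212.13744148 241.55769193]
scene [0.4635, 0.184, 0.066] [211.41077959 102.4630023 ]
scene [0.4635, 0.184, 0.021] [223.08194244 247.99607508]
top [0.4635, 0.188, 0.066] [176.65542747 163.76081212]
top [0.4635, 0.188, 0.021] [194.67487054 173.91277471]
top [0.4635, 0.184, 0.066] [192.03778334 163.68078474]
top [0.4635, 0.184, 0.021] [209.64522475 173.83458158]
```

View pics/pin.png

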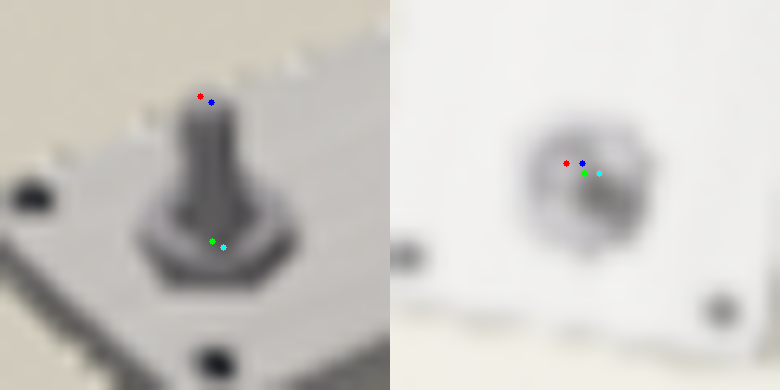

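The pin top is at about (208,100) in the left crop, which puts the pin near (0.462, 0.1855), within 3 mm in both views. I'll raise the lever, turn it and carry it over.

```bash
python3 -c "
from h import *
print('box',ray('scene',285,183,.006),'plants',ray('scene',322,183,.006),ray('scene',345,210,0))
move([.5188,.1752,.20],-.179)"
```

```text
box [0.77617094 0.19323496 0.006     ] plants [0.86885607 0.0908873  0.006     ] [ 7.91783824e-01 -6.66007862e-02  1.11022302e-16]
t 5.65 tcp [ 0.5389 -0.1381  0.0653] q [-0.296  0.204  2.009  0.     0.931 -2.036] w 0.184 F [-0.2  0.1 -7. ]
tool x [-0.986 -0.169  0.002] z [-0.002  0.001 -1.   ] shift mm [ -32.9  312.4 -134.5] twist deg [-160.02   19.98]
```

{"fn": "drive_tool", "kwargs": {"steps": [[[0,0,-6],0],[[0,0,-14],0],[[0,0,-20],0],[[0,0,-24],0],[[0,0,-24],0],[[0,0,-24],0],[[0,0,-16],0],[[0,0,-6],0]]}}

```text
time: 6.32
tool_pos: [0.5417, -0.139, 0.2042]
tcp_rot: [-0.266, 3.125, -0.004]
wrist_force: [0.8, -0.8, -7.9]
width: 0.181
```

{"fn": "drive_tool", "kwargs": {"steps": [[[0,0,0],2],[[0,0,0],3.2],[[0,0,0],3.3],[[0,0,0],3.3],[[0,0,0],3.3],[[0,0,0],3],[[0,0,0],2],[[0,0,0],0]]}}

```text
time: 6.98
tool_pos: [0.5389, -0.1381, 0.199]
tcp_rot: [-0.285, -3.126, -0.001]
wrist_force: [0.1, 0.0, -6.9]
width: 0.187
```

```bash
python3 -c "
from h import *
move([.5188,.1752,.20],-.179)"
```

```text
t 6.98 tcp [ 0.5389 -0.1381  0.199 ] q [-0.296  0.065  1.895 -0.     1.184 -1.685] w 0.187 F [ 0.1  0.  -6.9]
tool x [-0.984  0.181  0.002] z [-0.002  0.001 -1.   ] shift mm [ 76.4 304.5  -0.7] twist deg [ 1.7984e+02 -1.6000e-01]
```

{"fn": "drive_tool", "kwargs": {"steps": [[[2,8,0],0],[[4,16,0],0],[[6,24,0],0],[[7,28,0],0],[[7,28,0],0],[[7,28,0],0],[[7,28,0],0],[[7,28,0],0]]}}

```text
time: 7.65
tool_pos: [0.5264, 0.0569, 0.1999]
tcp_rot: [-0.282, -3.128, -0.0]
wrist_force: [1.0, -0.3, -7.7]
width: 0.187
```

{"fn": "drive_tool", "kwargs": {"steps": [[[7,28,0],0],[[7,28,0],0],[[7,26,0],0],[[5,18,0],0],[[3,11,0],0],[[0,6,0],0],[[0,0,0],0],[[0,0,0],0]]}}

```text
time: 8.32
tool_pos: [0.5198, 0.1748, 0.2001]
tcp_rot: [-0.283, -3.129, 0.002]
wrist_force: [0.4, 0.2, -7.8]
width: 0.191
```

```bash
python3 -c "
from h import *
move([.5188,.1752,.20],-.179)
snap('scene','s6.png')
a=cv2.imread('pics/s6.png')[140:260,180:340]
cv2.imwrite('pics/c6.png',cv2.resize(a,(800,600),interpolation=cv2.INTER_CUBIC))"
```

```text
t 8.32 tcp [0.5198 0.1748 0.2001] q [ 2.790e-01  4.800e-02  1.911e+00 -1.000e-03  1.183e+00 -1.111e+00] w 0.191 F [ 0.4  0.2 -7.8]
tool x [-0.984  0.179  0.   ] z [-0.    -0.001 -1.   ] shift mm [1.1 0.2 0.1] twist deg [ 1.7992e+02 -8.0000e-02]
```

View pics/c6.png

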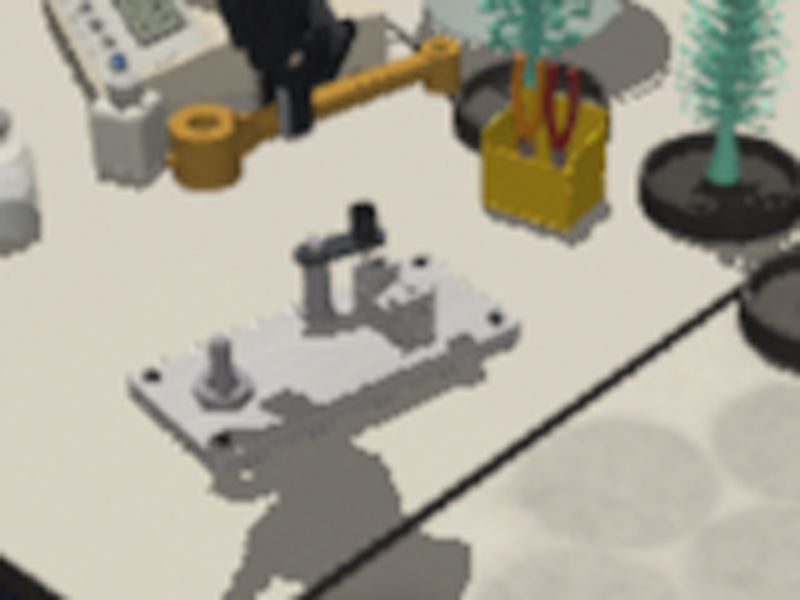

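```bash
python3 -c "
from h import *
f=lambda u,v,z:ray('scene',180+(u+.5)/5-.5,140+(v+.5)/5-.5,z)
b=f(204,124,.2272);e=f(441,47,.2192);print('bore',b,'eye',e,np.linalg.norm((e-b)[:2]),np.arctan2(*(e-b)[1::-1]))
print('pin',f(220,341,.066), 'collar',f(224,385,.030))
print(proj('scene',[.462,.1855,.2272]))
i=cv2.imread('pics/s6.png');h=cv2.cvtColor(i,cv2.COLOR_BGR2HSV);m=cv2.inRange(h,(10,140,70),(22,255,255))
k,l,s,c=cv2.connectedComponentsWithStats(m)
for j in range(1,k):
  if s[j,4]>20:print(s[j],c[j])
"
```

```text
bore [0.46063303 0.18023786 0.2272    ] eye [0.63724733 0.15073718 0.2192    ] 0.17906116846998432 -0.16550653818164848
pin [0.46158839 0.18270454 0.066     ] collar [0.4624701  0.18329065 0.03      ]
[219.5372066  163.62706385]
[242 148  30  15 192] [258.171875   155.00520833]
[282 151   9  22  98] [285.09183673 161.44897959]
[290 159   7  16  37] [292.62162162 164.48648649]
[214 161  21  16 244] [222.57786885 167.94672131]
```

The bore measures (0.461,0.180) against the pin at (0.462,0.183) in the same view. I'll nudge it 2 mm and lower it in a controlled way.

{"fn": "drive_tool", "kwargs": {"steps": [[[0,2,4],0],[[0,0,10],0],[[0,0,14],0],[[0,0,12],0],[[0,0,6],0],[[0,0,4],0],[[0,0,0],0],[[0,0,0],0]]}}

```text
time: 9.03
tool_pos: [0.5203, 0.1772, 0.1502]
tcp_rot: [-0.284, -3.129, 0.0]
wrist_force: [-0.1, -0.2, -7.8]
width: 0.187
```

{"fn": "drive_tool", "kwargs": {"steps": [[[0,0,4],0],[[0,0,8],0],[[0,0,10],0],[[0,0,10],0],[[0,0,7],0],[[0,0,4],0],[[0,0,0],0],[[0,0,0],0]]}}

```text
time: 9.7
tool_pos: [0.5199, 0.1772, 0.1067]
tcp_rot: [-0.284, -3.128, 0.001]
wrist_force: [-0.5, 0.2, -7.9]
width: 0.185
```

```bash
python3 -c "
from h import *
move([.5188,.1772,.107],-.179)
snap('scene','s7.png');snap('top','t7.png')
a=cv2.imread('pics/s7.png')[165:245,190:300];b=cv2.imread('pics/t7.png')[165:265,190:300]
cv2.imwrite('pics/c7.png',cv2.resize(a,(770,560),interpolation=cv2.INTER_CUBIC))
cv2.imwrite('pics/d7.png',cv2.resize(b,(660,600),interpolation=cv2.INTER_CUBIC))"
```

```text
t 9.7 tcp [0.5199 0.1772 0.1067] q [ 0.283  0.14   1.995 -0.     1.007 -1.107] w 0.185 F [-0.5  0.2 -7.9]
tool x [-0.984  0.18   0.001] z [-0.001 -0.    -1.   ] shift mm [ 1.1 -0.2 -0.3] twist deg [ 1.7989e+02 -1.1000e-01]
```

View pics/c7.png

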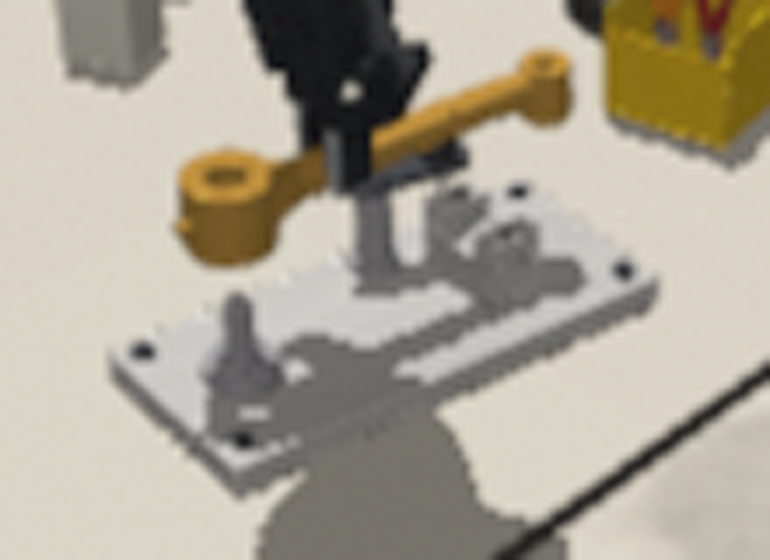

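View pics/d7.png

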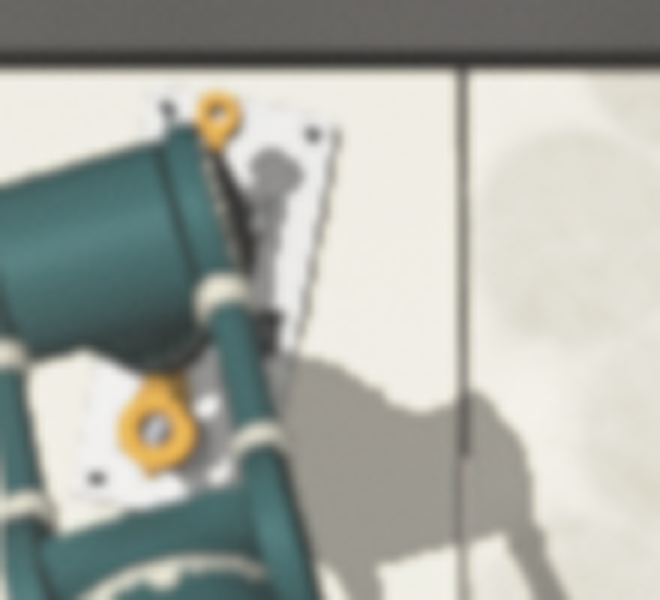

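```bash
python3 -c "
from h import *
S=lambda u,v,z:ray('scene',190+(u+.5)/7-.5,165+(v+.5)/7-.5,z)
T=lambda u,v,z:ray('top',190+(u+.5)/6-.5,165+(v+.5)/6-.5,z)
for n,b,e,p in(('S',S(227,178,.1338),S(545,63,.1258),S(238,304,.066)),('T',T(157,429,.1338),T(219,117,.1258),T(155,429,.066))):
  d=e-b; print(n,b,e,np.hypot(*d[:2]),np.arctan2(d[1],d[0]),'pin',p)
for P in([.462,.1855,.066],[.462,.1855,.1338],[.462,.1855,.0958]):print(P,(proj('scene',P)-[190,165]+.5)*7,(proj('top',P)-[190,165]+.5)*6)
"
```

```text
S [0.4616486  0.18356772 0.1338    ] [0.63792386 0.15387874 0.1258    ] 0.17875794728930944 -0.16685798763313492 pin [0.46078063 0.18197007 0.066     ]
T [0.46269789 0.18831895 0.1338    ] [0.63486174 0.15649512 0.1258    ] 0.17508040914004136 -0.18278300285404286 pin [0.46698113 0.19706005 0.066     ]
[0.462, 0.1855, 0.066] [235.16910714 300.31342045] [175.95155197 438.21619086]
[0.462, 0.1855, 0.1338] [225.10958386 176.56212339] [162.71025704 430.76245343]
[0.462, 0.1855, 0.0958] [230.81811654 246.78794854] [170.26922372 435.01751709]
```

{"fn": "drive_tool", "kwargs": {"steps": [[[0,0,0],0],[[0,0,0],0],[[0,0,0],0],[[0,0,0],0]]}}

```text
time: 10.13
tool_pos: [0.5204, 0.1773, 0.1077]
tcp_rot: [0.284, 3.128, 0.0]
wrist_force: [-0.2, -0.4, -7.6]
width: 0.187
```

```bash
python3 -c "
from h import *
move([.5188,.1772,.107],-.179); print(np.abs(bot.read_state()['joint_vel']).max()); print(bot.finish_job())"
```

```text
t 10.13 tcp [0.5204 0.1773 0.1077] q [ 0.283  0.139  1.995 -0.     1.007 -1.107] w 0.187 F [-0.2 -0.4 -7.6]
tool x [-0.984  0.18  -0.001] z [ 0.001  0.    -1.   ] shift mm [ 1.6 -0.4  0.7] twist deg [ 1.7989e+02 -1.1000e-01]
0.0036164930311817227
the job is handed in; nothing more can be done
None
```

The lever is held level over the jig, gripped about 2–3 mm from its balance point, and I handed the job in after about 10 s. I left the strap alone: in both views it stood at about 1.3 rad, already clear of the arm's place.

**Last checks:**
- **Bore over the pin:** the scene view put the bore within about 2 mm of the pin axis. The top view, held against the pin position from its own first picture, agreed to about 3 mm.
- **Height:** the hub underside is about 30 mm above the pin top. This comes from the tool height, assuming no slip.
- **Arm direction:** the arm points at −0.167 rad (scene view) and −0.183 rad (top view), against −0.18 for the jig. That keeps the eye within about 3 mm of the centre line.
- **Hold:** the wrist force stayed between about 7 and 8 N, so I saw no sign of contact. The arm was at rest.

**Disagreements:** the two views differ by up to 5 mm on absolute positions, so I mostly compared bore and pin within the same view. My try at sighting the pin through the bore in the top view gave a point that didn't fit, and I dropped it. I did not measure the other things on the bench again at the end, but the arm did not go near them.

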